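# Take the charged battery pack out of its charging dock

### The arm

A 6-joint arm with a two-finger parallel gripper is mounted at the origin on the work surface. World frame = base frame: x ahead of the robot, y to its left, z up, the work surface at z = 0. Lengths are in m, angles in rad, forces in N, time in s.
With the tool pointing down it reaches from about 0.35 to 0.975 m from the base axis. Payload 4.9 kg.
Tool frame: the origin (TCP) lies midway between the tips of the shut fingers; the grasp point (between the pads) lies 19 mm behind it; z points along the fingers, y is the line along which they close (so a half turn about z gives the same grasp; the last joint's range is limited). The gripper opens to 85 mm and grips with 20 to 120 N. Pads are 22 mm wide; open, the fingers measure 114 mm over their backs; the gripper's body (76 mm by 85 mm) begins 54 mm behind the grasp point. The pads swing forward as they close: fully open they stand 13 mm farther back than shut.
Start: joints at [1.186, 0.053, 1.613, -0, 1.476, -0.119], TCP at [0.164, 0.603, 0.231] pointing down, gripper open.
Joint ranges: [-3.01, 3.01], [-1.01, 2.22], [0.06, 2.58], [-1.02, 4.17], [0.09, 2.62], [-3.14, 3.14]. Speed limits (rad/s): [2.57, 2.57, 3.14, 3.14, 3.14, 3.14].

### API

Orientations are given as [roll, pitch, yaw] about the fixed x, y, z axes, in that order (R = Rz(yaw) Ry(pitch) Rx(roll)).
In Python, from cell import r, kinematics, camera, camera_params, boxes_of gives the robot as it stands. The module is installed in compiled form; this text tells all that it offers. Calls block until the motion is done:
- r.move_to(position, orientation): joint-space move of the TCP to a pose.
- r.movel(position, frame=None, speed=0.15, threshold=None): straight line of the TCP; frame=None keeps the orientation; speed is the mean speed in m/s. With threshold (N) it stops when the force on the tool has changed by that much, and returns True; else False.
- r.set_joints(angles): joint-space move.
- r.gripper_to(opening): finger opening in m; the grip force is fixed at half the most; returns when the fingers have stopped.
- r.wait(seconds).
- kinematics.inverse_kinematics(position, orientation): joint angles nearest the present ones, or None.
- camera(name): name is "scene" or "top" or "wrist"; returns the picture (480x640x3 uint8, red, green, blue); there is no depth.
- camera_params(name): a dict with "camera_matrix" (3x3 intrinsics, pixels), "k1" (the pictures are not rectified: a ray, as slopes to the right and down, at radius r is drawn at 1 + k1 r^2 times it, then the intrinsics apply), "extrinsics" (4x4, takes a point from world to camera coordinates); the wrist camera has in their place "hand_eye" (4x4, takes a point from camera to tool coordinates, whose origin is the TCP and whose axes are the flange's). Camera axes: x right, y up, looking along -z (the intrinsics and any distortion apply to the point x, -y, -z); pixel columns grow to the right and rows downward; lengths in m; the calibration is good to about 2 mm. A picture is of the moment at which its call begins: read the wrist's pose just before it. camera_params takes no time and is no camera call.
A pose or a line that the arm cannot do raises r.PlanningError and nothing moves.
- r.hand_in(): hands the job in; it is judged then, once.
Trained networks look in the newest picture that a camera, given by its name, has taken for a name from the list of things; names that differ only in an ending like _2 or _b are one class to them, and where a whole thing is asked for, a point or a joint stands for the part that bears it (a point fixed in the world has none). Each returns a list of dicts, best first, with "score" (0 to 1); they miss things now and then, are a little off and sometimes report something else, mostly with a low value. They report only what shows in the picture. A call takes as long as a camera call. They do not tell look-alikes from the thing itself.
- boxes_of(camera, thing): "position" ([row, column] in pixels, amid what is visible of it).
Readings, each from a call of its own:
- r.read_clock(): time.
- r.read_joint_pos(): joint angles.
- r.read_dq(): joint speeds.
- r.read_effort(): joint torques, N m.
- r.read_tool_pos(): TCP position.
- r.read_ee_rot(): TCP orientation.
- r.read_ft_force(): force on the tool from outside, world axes, zero at the start.
- r.read_torque(): the same for the moment, N m.
- r.read_gripper_width(): finger opening in m.
- r.read_grasp_force(): force on a finger pad.
Only numpy, scipy, OpenCV 4.12 (cv2) and the standard library are available. Lean on these libraries where they do the work, as an engineer would, in place of code of your own. Each camera call takes 0.05 s, during which the arm holds its last target. There are 200 camera calls.

### The job

Take the charged battery pack out of the grey charging dock: throw the red cam lever over, away from the pack, as far as it goes, so that its bolt frees the pack; then pinch the two orange side catches together and lift the pack out. Finish while holding it like that, both catches still pinched in, the pack upright and still with its underside about 10 cm above the dock's rim. Leave the other things on the table where they are.

Things in the scene. Friction and masses are not known exactly. Their poses are not given: they have to be found in the camera images.
- dock: Grey charging dock fixed on the table, 197 x 90 mm, rim 48 mm high. Origin: on the table under the centre of the battery well; +x runs along the dock from the well to the lever end (dock x from -57 to +140 mm), z up. Inside the well the rim overhangs along both long sides and the battery's catches hook under it.
- bolt (a joint): Steel bolt, 18 mm wide, top 55 mm above the table: at 0 it lies over a shoulder at the battery's +x end and holds it down; the lever draws it back towards dock +x, 10 mm per rad. The battery is clear of it above 0.010 m.
- lever (a joint): Red cam lever: 0 = locked (leans 0.25 rad from upright towards the battery), 1.3 = thrown over (leans 1.05 rad towards dock +x, its stop). Starts at 0 to 0.2. It stays where it is left and needs about 3 N at its tip.
- lever_pivot (a point): Lever's pivot on the dock, axis along dock y: dock x = 110 mm, 60 mm above the table, between steel cheeks that stand 68 mm high and span dock x 100 to 124 mm.
- lever_tip (a point): Centre of the lever's round crossbar grip (14 mm thick, 30 mm along dock y), 56 mm from the pivot; locked it is 114 mm above the table at dock x = 96 mm. Below it the lever is a flat bar 8 x 22 mm. Between it and the battery's top are about 52 mm of free space along dock x: closed fingers can come down there and push it over.
- battery: Black battery pack, about 0.4 kg, standing in the well with the dock's axes. Origin: centre of its underside (12 mm above the table when seated); x along its length, z up. Height 100 mm: foot 90 x 47 mm up to 34 mm, above that 74 x 36 mm. In the middle of each long side (+y and -y) an orange catch stands in a recess 50 mm long.
- catch_a (a joint): Orange catch on the battery's +y side: 0 = sprung out, hooked under the dock's rim; 0.008 m = pressed fully in to its stop. Unhooked above about 0.006. Spring: 3 N at 0, 6.5 N when fully in.
- catch_b (a joint): Orange catch on the battery's -y side, same values and spring.
- catch_a_pad (a point): Centre of the outer face of catch a's finger pad, 30 mm from the battery's middle plane at rest and 78 mm above its underside; the pad is 34 mm along battery x and 28 mm high. Over both pads it is 60 mm at rest, 44 mm when both are fully pressed. The grip that presses both catches in also carries the battery.
- catch_b_pad (a point): The same for catch b on the -y side.
- cookie_plate: White plate, 150 mm across, with four flower biscuits, 22 mm high in all. Loose bystander; origin at the centre of its underside.
- mug: Blue mug, 80 mm across, 90 mm high. Loose bystander; origin at the centre of its underside.
- remote: Black remote control, 150 x 44 x 18 mm. Loose bystander; origin at the centre of its underside.
- book: Red book lying flat, 150 x 210 x 28 mm. Loose bystander; origin at the centre of its underside.
- sugar_jar: Glass jar with steel lid, 72 mm across, 100 mm high. Loose bystander; origin at the centre of its underside.
- glove_box: Blue cardboard box of gloves, 120 x 230 x 70 mm. Loose bystander; origin at the centre of its underside.
- glasses_case: Dark red spectacles case, 160 x 60 x 38 mm. Loose bystander; origin at the centre of its underside.
There are look-alikes about, which are no part of the job. Of the things that look like the dock, the larger one is meant.

How it is judged:
On the way, in this order (a step that is already met when the one before it is completed fails the run):
1. the lever is thrown over while the battery still sits in the dock (value of joint lever above 1.1 rad and height (world z) of battery below 0.03 m), for 0.2 s.
2. both catches are pinched in (value of joint each of catch_a, catch_b above 0.006 m), for 0.2 s.
3. the battery is lifted out of the dock with the catches pinched (all of step 2 and height (world z) of battery above 0.108 m), for 0.2 s.
At the end, for the whole second after the job is handed in: The lever is over (above 1.1 rad), the battery hangs in the fingers with both catches pressed in more than 6 mm, underside 60 to 150 mm above the dock's rim (108 to 198 mm above the table), upright within 0.25 rad, slower than 0.03 m/s, gripped by the fingers with over 4 N and not touching the dock (all of step 3 and value of joint lever above 1.1 rad and height (world z) of battery below 0.198 m and angle between battery's own z axis and vertical below 0.25 rad and linear speed of battery below 0.03 m/s and contact force between battery and the fingers above 4 N and contact force between battery and dock below 0.2 N); the arm keeps its last pose, push and grip.
It fails at once if another thing on the table is shifted more than 3 cm (distance of any of cookie_plate, mug, remote, book, sugar_jar, glove_box, glasses_case from where it was at the start of the episode above 0.03 m).
It also fails if it takes over 48 s, if anything falls off the work surface, if the arm or the gripper's body presses on something with over 40 N, if the wrist force passes 120 N, or if a joint passes its speed limit or range.

## Working session

There is one attempt and no reset: what is moved stays moved. The work goes in short steps, each a Python script; the robot and the scene stay as the last script left them, time stands still between calls to the robot, and variables do not carry over. Pictures are saved under pics/ and viewed, at most 10 in all, crops included, and the job is handed in when it is done.

```bash
mkdir -p pics; cat > h.py <<'E'
import numpy as np, cv2
from cell import r, kinematics, camera, camera_params, boxes_of
def ext(name):
    p=camera_params(name)
    return np.array(p["camera_matrix"]),p["k1"],np.array(p["extrinsics"])
def proj(name,P):
    K,k1,E=ext(name); P=np.atleast_2d(P)
    c=P@E[:3,:3].T+E[:3,3]; s=np.c_[c[:,0],-c[:,1]]/(-c[:,2:3])
    s=s*(1+k1*(s**2).sum(1,keepdims=True)); return s@K[:2,:2].T+K[:2,2]   # col,row
def at_z(name,col,row,z):
    K,k1,E=ext(name)
    d=np.linalg.inv(K)@[col,row,1]; u=d[:2].copy()
    for _ in range(20): u=d[:2]/(1+k1*(u@u))
    v=E[:3,:3].T@np.array([u[0],-u[1],-1]); o=-E[:3,:3].T@E[:3,3]
    return o+v*(z-o[2])/v[2]
def save(name,f):
    im=camera(name); cv2.imwrite(f,im[:,:,::-1]); return im
E
python3 - <<'E'
from h import *
print(r.read_clock())
for c in("top","scene"):
    save(c,f"pics/{c}1.png"); 
    for t in("dock","lever_tip","battery","catch_a_pad"):
        print(c,t,[(np.round(b["position"]),round(b["score"],2)) for b in boxes_of(c,t)][:4])
E
```

```text
0.0
top dock [(array([238., 338.]), 0.6), (array([164., 292.]), 0.57)]
top lever_tip [(array([250., 365.]), 0.58)]
top battery [(array([241., 365.]), 0.79)]
top catch_a_pad [(array([341., 183.]), 0.56), (array([252., 366.]), 0.47)]
scene dock [(array([343., 281.]), 0.9), (array([262., 298.]), 0.75), (array([259., 307.]), 0.45), (array([196., 255.]), 0.2)]
scene lever_tip [(array([260., 306.]), 0.69)]
scene battery [(array([227., 284.]), 0.66)]
scene catch_a_pad [(array([217., 293.]), 0.44)]
```

View pics/top1.png

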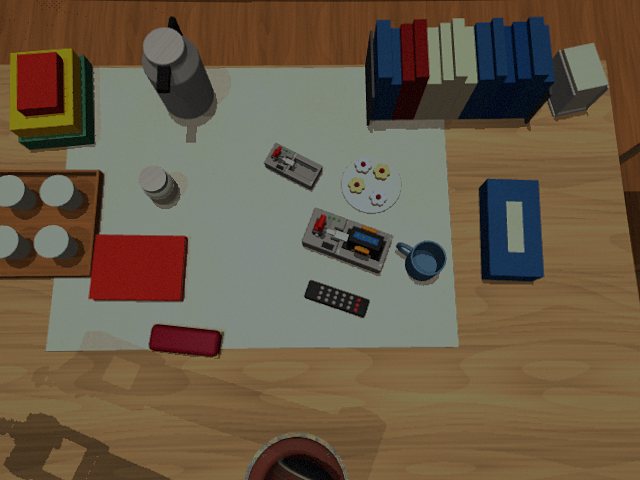

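View pics/scene1.png

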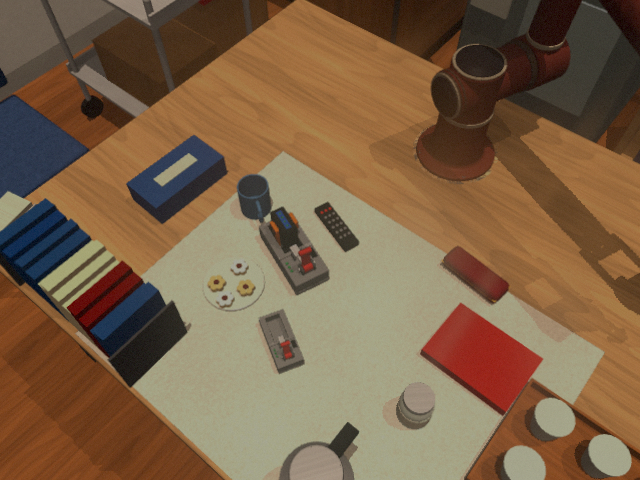

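The top view shows two docks: a small empty one at (row 164, col 292) and a larger one with the battery at (row 240, col 347). The larger one is meant because it is bigger, holds the pack and has orange catches. Next I'll enlarge it and print the coordinates.

```bash
python3 - <<'E'
from h import *
im=cv2.imread("pics/top1.png")[195:285,290:410]
cv2.imwrite("pics/crop1.png",cv2.resize(im,None,fx=6,fy=6,interpolation=cv2.INTER_CUBIC))
for c,rr,z in((319,226,.114),(366,241,.112),(338,238,.048),(347,240,.048)): print(at_z("top",c,rr,z))
print(camera_params("wrist")["hand_eye"], r.read_ee_rot())
E
```

```text
[ 0.55948861 -0.05512317  0.114     ]
[ 0.52484437 -0.15906969  0.112     ]
[ 0.54703111 -0.09938079  0.048     ]
[ 0.54205722 -0.12037706  0.048     ]
[[-5.61380558e-04  9.59932493e-01  2.80230785e-01  7.13913048e-02]
 [ 9.99999749e-01  4.17584831e-04  5.72839165e-04 -1.06117404e-03]
 [ 4.32866803e-04  2.80231036e-01 -9.59932487e-01 -1.43502345e-01]
 [ 0.00000000e+00  0.00000000e+00  0.00000000e+00  1.00000000e+00]] [-3.14153418e+00 -4.77092943e-05  2.87575153e+00]
```

View pics/crop1.png

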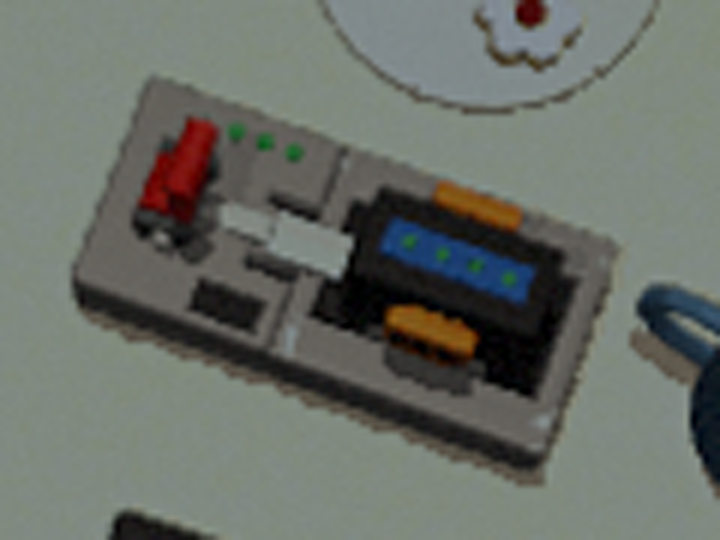

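The crop confirms it: larger dock with pack, LCD and orange catches. Its rim corners are at crop pixels (75,275), (150,80), (615,243) and (543,455). I'll fit the pose from these, then take a close wrist view.

```bash
cat >> h.py <<'E'
from scipy.optimize import least_squares
from scipy.spatial.transform import Rotation as Ro
def wext():
    T=np.eye(4); T[:3,:3]=Ro.from_euler("xyz",r.read_ee_rot()).as_matrix(); T[:3,3]=r.read_tool_pos()
    return np.linalg.inv(T@np.array(camera_params("wrist")["hand_eye"]))
_W={}
def setw(E): _W["E"]=np.array(E)
_o=ext
def ext(name):
    if name!="wrist": return _o(name)
    p=camera_params(name); return np.array(p["camera_matrix"]),p["k1"],_W["E"]
def D(p,x,y,z):   # dock (m) -> world, p=(x,y,yaw)
    c,s=np.cos(p[2]),np.sin(p[2]); return np.array([p[0]+c*x-s*y,p[1]+s*x+c*y,z])
def fit(cam,pts,pix,p0):
    f=lambda p:(proj(cam,np.array([D(p,*q) for q in pts]))-pix).ravel()
    s=least_squares(f,p0); return s.x,s.fun.reshape(-1,2)
RIM=[(.14,.045,.048),(.14,-.045,.048),(-.057,-.045,.048),(-.057,.045,.048)]
E
python3 - <<'E'
from h import *
pix=np.array([(75,275),(150,80),(615,243),(543,455)])/6+[289.6,194.6]
p,e=fit("top",RIM,pix,[.53,-.15,1.24]); print(p,e)
q=D(p,.06,0,.30); r.move_to(q,[np.pi,0,p[2]]); r.gripper_to(0.0)
r.wait(.3)
E=wext(); np.save("E1.npy",E); save("wrist","pics/w1.png"); setw(E)
print(r.read_clock(),r.read_gripper_width(),proj("wrist",np.array([D(p,*q) for q in RIM])))
E
```

```text
[ 0.53140275 -0.15915648  1.20285132] [[-1.23193235  0.8712383 ]
 [-0.09503132 -1.20268805]
 [ 0.9763738   0.04367912]
 [ 0.34243068  0.19701159]]
4.4667 9.540034663189176e-06 [[270.19315632 109.9788308 ]
 [367.76083738 109.92293592]
 [361.88562747 305.80158707]
 [276.27004358 305.85215481]]
```

View pics/w1.png

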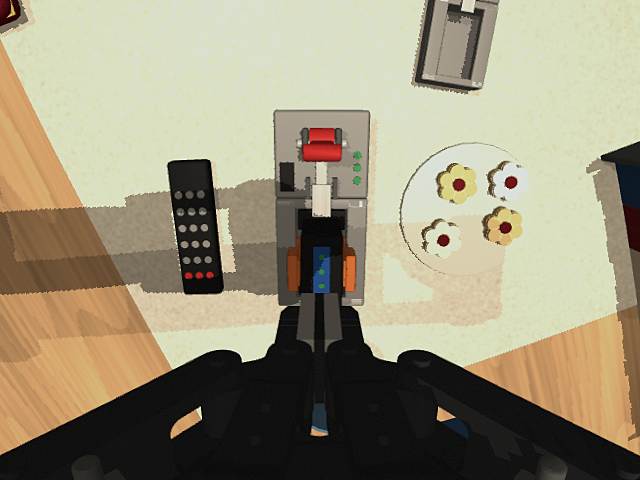

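The wrist view shows the dock with rim corners at about (274,110), (369,110), (364,305) and (279,305). The red lever grip is at (322,151) and the orange catches at (293,270) and (349,270). I'll refit and compare against those.

```bash
python3 - <<'E'
from h import *
setw(np.load("E1.npy"))
p0=[0.5314,-.15916,1.20285]
p,e=fit("wrist",RIM,np.array([(274,110),(369.5,110),(364.5,305),(278.5,305)]),p0); print(p,e)
print(p-p0)
im=cv2.imread("pics/w1.png").astype(int); b,g,R=im[...,0],im[...,1],im[...,2]
roi=np.zeros(b.shape,bool); roi[105:300,270:372]=1
red=roi&(R>120)&(g<60)&(b<70); orr=roi&(R>150)&(g>70)&(g<150)&(b<70)
for n,m in(("red",red),("or",orr)):
    nl,l,s,c=cv2.connectedComponentsWithStats(m.astype(np.uint8)); print(n,[(list(s[i]),c[i].round(1)) for i in range(1,nl) if s[i][4]>60])
print(proj("wrist",np.array([D(p,.096,0,.114),D(p,.096,.015,.114),D(p,.096,-.015,.114),D(p,0,.03,.104),D(p,0,-.03,.104),D(p,.017,-.03,.104)])))
np.save("p.npy",p)
E
```

```text
[ 0.53389648 -0.15977896  1.20271757] [[-1.03608578 -0.3995495 ]
 [ 1.04914667 -0.40905254]
 [-0.18987977  0.52477973]
 [ 0.17635049  0.57712623]]
[ 0.00249648 -0.00061896 -0.00013243]
red [([np.int32(309), np.int32(128), np.int32(26), np.int32(11), np.int32(244)], array([321.7, 132.8])), ([np.int32(303), np.int32(144), np.int32(39), np.int32(17), np.int32(606)], array([321.6, 151.9]))]
or [([np.int32(343), np.int32(256), np.int32(12), np.int32(36), np.int32(387)], array([348.9, 273.6]))]
[[322.26341735 164.79211775]
 [303.33379178 164.80859743]
 [341.18972132 164.80026765]
 [287.87671371 273.88672744]
 [356.07248175 273.84918339]
 [356.57389236 255.50712785]]
```

```bash
python3 - <<'E'
from h import *
p=np.load("p.npy"); rot=[np.pi,0,p[2]]
r.move_to(D(p,.064,0,.16),rot)
def tcp(th,d=.005,n=.005):
    a=np.array([np.sin(th),np.cos(th)]); nn=np.array([-a[1],a[0]])
    c=np.array([.110,.060])+a*(.056-d)+nn*n
    return D(p,c[0]-.011,0,c[1])
r.movel(D(p,.064,0,.105),speed=.12)
print(r.read_ft_force())
for th in(0.0,.25,.5,.75,1.0,1.2):
    print(th,r.movel(tcp(th-.25),speed=.08,threshold=30),np.round(r.read_ft_force(),1))
print(r.movel(tcp(1.1),speed=.05,threshold=25),np.round(r.read_ft_force(),1),r.read_tool_pos(),tcp(1.1))
r.movel(np.array(r.read_tool_pos())+[0,0,.10],speed=.2)
q=D(p,.06,0,.30); r.move_to(q,rot); r.wait(.2)
setw(wext()); im=save("wrist","pics/w2.png"); print(r.read_clock())
cv2.imwrite("pics/w2c.png",cv2.resize(im[90:310,240:400,::-1],None,fx=2.5,fy=2.5))
tip=lambda t:D(p,.110+.056*np.sin(t-.25),0,.06+.056*np.cos(t-.25))
print(proj("wrist",np.array([tip(t) for t in(1.0,1.1,1.2,1.3)])))
E
```

```text
[ 0.08263198 -0.25992391  0.15447088]
0.0 False [-0.1  0.1 -0.3]
0.25 False [-0.1 -0.6 -0.7]
0.5 False [ 0.3 -0.1 -0. ]
0.75 False [ 0.1 -0.5 -0.9]
1.0 False [-0.   0.6 -0.5]
1.2 False [ 0.  -0.4  0.1]
False [-0.4 -1.1  0.1] [ 0.58505135 -0.02683947  0.08729607] [ 0.58505748 -0.02711877  0.08758944]
9.3917
[[321.78982228  98.37873321]
 [321.79227988  93.54291376]
 [321.79262593  89.37947713]
 [321.79094341  85.92375001]]
```

View pics/w2c.png

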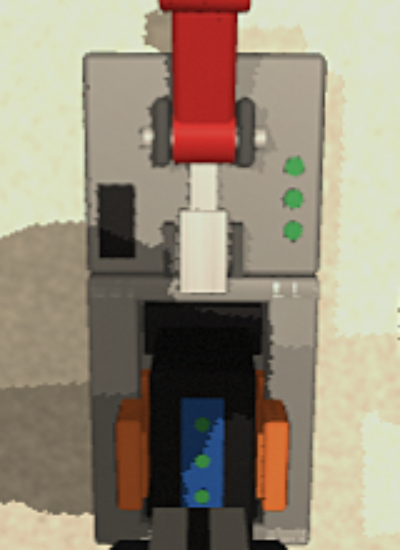

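The lever now lies over towards dock +x and the bolt is drawn back from the pack. I'll estimate its angle from the crossbar's red extents.

```bash
python3 - <<'E'
from h import *
setw(wext()); p=np.load("p.npy")
im=cv2.imread("pics/w2.png").astype(int); m=(im[...,2]>100)&(im[...,1]<70)&(im[...,0]<70)
for row in range(74,112,2): print(row,m[row,290:350].sum(),end="; ")
tip=lambda t:D(p,.110+.056*np.sin(t-.25),0,.06+.056*np.cos(t-.25))
# crossbar silhouette rows for each angle
for t in(1.0,1.1,1.2,1.3):
    c=[tip(t)+.007*(np.array([np.cos(p[2]),np.sin(p[2]),0])*np.cos(a)+np.array([0,0,1])*np.sin(a)) for a in np.linspace(0,6.28,40)]
    v=proj("wrist",np.array(c))[:,1]; print(t,v.min(),v.max())
E
```

```text
74 0; 76 0; 78 36; 80 36; 82 36; 84 36; 86 36; 88 36; 90 36; 92 35; 94 13; 96 26; 98 26; 100 26; 102 26; 104 26; 106 26; 108 25; 110 25; 1.0 89.04397398611681 107.4981179051311
1.1 84.28397226688264 102.61219658179792
1.2 80.19781150465772 98.38218888956092
1.3 76.83288822515775 94.84512446128286
```

The silhouette rows (77–93.5) match lever ≈ 1.3. Now the grasp.

```bash
python3 - <<'E'
from h import *
p=np.load("p.npy"); rot=[np.pi,0,p[2]]
r.gripper_to(.085)
r.move_to(D(p,0,0,.19),rot)
print(r.movel(D(p,0,0,.067),speed=.12,threshold=12),r.read_tool_pos(),np.round(r.read_ft_force(),1))
r.gripper_to(0.03); r.wait(.4)
print(r.read_gripper_width(),r.read_grasp_force(),np.round(r.read_ft_force(),1),r.read_clock())
E
```

```text
False [ 0.53470918 -0.16009437  0.06811008] [0.5 0.3 0.6]
0.03781024802112717 63.20112705230713 [-5.3  2.4 12.9] 12.8167
```

Width is 37.8 mm where 44 was expected, so I'm looking before lifting.

```bash
python3 - <<'E'
from h import *
a=save("wrist","pics/w3.png"); b=save("scene","pics/s3.png")
c=cv2.resize(b[180:300,220:340,::-1],(480,480),interpolation=cv2.INTER_CUBIC)
cv2.imwrite("pics/m3.png",np.hstack([cv2.resize(a[120:440,210:430,::-1],(320,480)),c]))
E
```

```text
(no output)
```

View pics/m3.png

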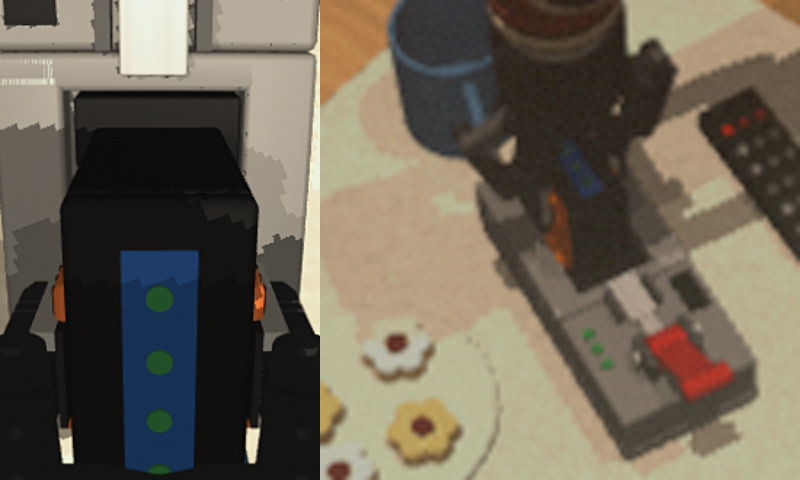

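The orange catches are pressed in almost flush on both sides, symmetric between the pads. Lifting slowly with a force guard.

```bash
python3 - <<'E'
from h import *
t=np.array(r.read_tool_pos())
for dz in(.005,.012,.025):
    s=r.movel(t+[0,0,dz],speed=.03,threshold=25)
    print(dz,s,r.read_tool_pos()[2]-t[2],np.round(r.read_ft_force(),1),r.read_gripper_width(),r.read_grasp_force())
    if s: break
b=save("scene","pics/s4.png"); a=save("wrist","pics/w4.png")
c=cv2.resize(b[180:300,220:340,::-1],(480,480),interpolation=cv2.INTER_CUBIC)
cv2.imwrite("pics/m4.png",np.hstack([cv2.resize(a[120:440,210:430,::-1],(320,480)),c])); print(r.read_clock())
E
```

```text
0.005 False 0.00415301291911567 [ 0.1  0.2 -4.2] 0.03769906742017751 60.60995578765869
0.012 False 0.012317447146405452 [-0.   0.7 -4.4] 0.037653173796677916 60.74833273887634
0.025 False 0.02524016304743601 [-1.   0.3 -4.1] 0.038119312477188 60.756540298461914
14.4
```

View pics/m4.png

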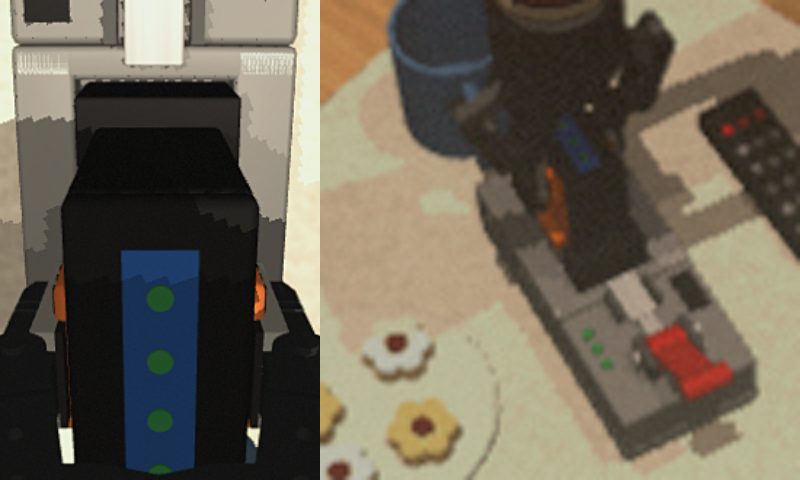

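The tool carries about 4 N, which is the pack's weight, and the pack keeps its place in the fingers, so it is free. Lifting it to an underside height of about 148 mm.

```bash
python3 - <<'E'
from h import *
t=np.array(r.read_tool_pos()); print(t)
print(r.movel([t[0],t[1],.204],speed=.06,threshold=25)); r.wait(1)
print(r.read_tool_pos(),np.round(r.read_ft_force(),1),r.read_gripper_width(),r.read_grasp_force(),r.read_clock())
b=save("scene","pics/s5.png"); a=save("wrist","pics/w5.png")
c=cv2.resize(b[140:300,200:360,::-1],(480,480),interpolation=cv2.INTER_CUBIC)
cv2.imwrite("pics/m5.png",np.hstack([cv2.resize(a[120:440,210:430,::-1],(320,480)),c]))
E
```

```text
[ 0.53472304 -0.16019993  0.09482138]
False
[ 0.53472841 -0.16020578  0.20401838] [ 0.7 -0.3 -4.3] 0.03805146550532068 60.759769678115845 17.3667
```

View pics/m5.png

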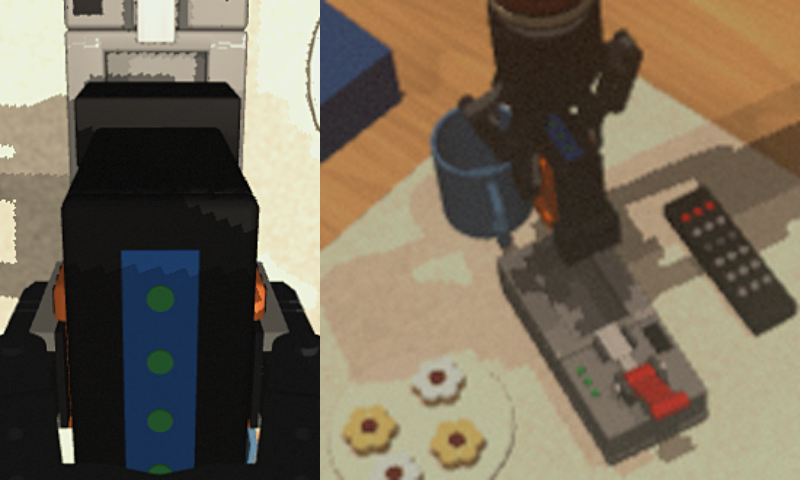

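The pack hangs upright above the dock, the catches are pressed in, the lever is over, and the other things haven't moved. Handing in.

```bash
python3 -c "
from cell import r
print(r.hand_in())"
```

```text
the job is handed in; nothing more can be done
None
```

The job is handed in, with no verdict returned: the lever is thrown to its stop and the pack hangs upright and still, gripped at about 61 N with its underside about 10 cm above the rim; both catches look fully pressed in, though the fingers read 38 mm where I expected 44 mm.

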